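# Set a cart brake through its adjuster slot

### The job

Set this cart brake: take the red-handled adjusting spoon from the tool block and, through the yellow-ringed slot in the backing plate, lever the star wheel's teeth towards the hub, about a tooth a stroke, until the shoes bind on the drum and the wheel turns no further; go by feel and do not force it. Then back the wheel off by one tooth and stand the spoon upright, fully home, in its own hole in the block. Leave the other things where they are.

Things in the scene. Friction and masses are not known exactly. Their poses are not given: they have to be found in the camera images.
- brake: Cart drum brake, fixed, drum down on wood battens: dark ribbed drum (234 mm across at its rim), grey backing plate on top (220 mm across, 3 mm thick, top level, 107 mm above the bench). Origin on the bench under the hub's middle; z up; x runs from the access slot to the hub. On the plate: hub stub 42 mm across, 23 mm high at the middle; shoe expander at 60 to 96 mm along x, up to 24 mm high.
- slot (a point): Middle of the access slot at the level of the plate's top (72 mm from the hub, on the -x side of the brake; axes as the brake's). The slot is a hole with a yellow paint ring, 28 mm long along the brake's x, 13 mm wide along its y. The star wheel's teeth pass 8 mm below the plate's top, right under the slot.
- star_axis (a point): Middle of the star wheel, 31 mm straight below the slot's middle; axes as the brake's (the wheel turns about y). Teeth moving to the hub (brake +x) tighten. It stays where it is left and turns with about 2 N at the teeth either way, until after 1.5 to 3 teeth it comes up hard: the shoes bind (at any angle). Over 20 N between spoon and brake does damage. The slot lets a stroke turn it by about a tooth.
- star_mark (a point): Outer end of the red tooth of the steel star wheel. Its axes turn with the wheel: z points out along this tooth, y is the wheel's axis (parallel to the brake's y). Wheel 46 mm across with ten square-ended teeth, 36 degrees apart, each 4.5 mm thick, 7.5 mm high and 12 mm wide.
- lining (a point): Point on the face of one brake shoe's lining, inside the drum, 62 mm above the bench, hidden from view. It moves out towards the drum by 0.2 mm for each tooth of tightening, too little to judge by its measured place.
- drum_face (a point): Point on the drum's inner face where that point of the lining touches when the shoes bind.
- spoon: Brake adjusting spoon, loose, 0.1 to 0.16 kg, standing upright in the block: flat steel blade, square red handle. Origin at the middle of the blade's tip, z up to the handle, x square to the blade's flat. Blade 8 mm wide (y) and 3 mm thick (x) from 0 to 30 mm, shank 8 by 5 mm from 30 to 50 mm, handle 22 by 22 mm from 50 to 114 mm.
- block: Wooden tool block, fixed, 70 mm (x) by 140 mm (y), 60 mm high, a red stripe along its -y end. Origin under its middle, z up. Holes in its top at y = -42 (spoon), 0 (empty) and +42 mm (screwdriver).
- spoon_hole (a point): Mouth of the spoon's hole in the block's top, the one next to the red stripe; axes as the block's. 9 mm (x) by 13 mm (y), 54 mm deep; the spoon's handle rests on the top, its tip 50 mm below the mouth, its blade's flat facing the block's x.
- screwdriver: Loose screwdriver, round blue handle 22 mm across, standing in the block, its top 112 mm above the bench. Origin at its tip, z up.
- parts_bin: Red stock bin of nuts, fixed, 120 by 130 mm, 70 mm high. Origin under its middle.
- plug: Loose black rubber slot plug, 34 mm across, 13 mm high. Origin under its middle.
- dust_cap: Loose steel hub dust cap, 54 mm across, 31 mm high. Origin under its middle.
- castle_nut: Loose brass castle nut, 28 mm across flats, 23 mm high. Origin under its middle.
- oil_can: Loose can with a blue label, 52 mm across, 150 mm high. Origin under its middle.
- carton: Loose cardboard box, 90 by 120 mm, 60 mm high. Origin under its middle.
There are look-alikes about, which are no part of the job. What is shaped like the spoon but pink or turquoise is not meant.

How it is judged:
By the outcome, as a careful person would: the job done as asked, in the order asked, and still so for the second after the job is handed in, with the robot touching nothing.
It also fails if it takes over 61 s, if anything falls off the work surface, if the arm or the gripper's body presses on something with over 40 N, if the wrist force passes 120 N, or if a joint passes its speed limit or range.

### The arm

A 6-joint arm with a two-finger parallel gripper is mounted at the origin on the work surface. World frame = base frame: x ahead of the robot, y to its left, z up, the work surface at z = 0. Lengths are in m, angles in rad, forces in N, time in s.
With the tool pointing down it reaches from about 0.375 to 0.9 m from the base axis. Payload 3.1 kg.
Tool frame: the origin (TCP) lies at the centre of the arm's flange, where the gripper is bolted on; the fingertips stand 173 mm ahead of it and the grasp point (between the pads) lies 155 mm ahead of it; z points along the fingers, x is the direction in which the jaws open and shut, and the axes are right-handed (so a half turn about z gives the same grasp; the last joint's range is limited). The gripper opens to 85 mm and grips with 20 to 120 N. Pads are 22 mm wide; open, the fingers measure 114 mm over their backs; the gripper's body (76 mm by 85 mm) begins 54 mm behind the grasp point. The pads swing forward as they close: fully open they stand 13 mm farther back than shut.
Start: joints at [0.941, 0.527, 1.433, -0, 1.181, -0.178], TCP at [0.273, 0.562, 0.405] pointing down, gripper open.
Joint ranges: [-3.08, 3.08], [-0.75, 2.2], [0.22, 2.44], [-1.43, 4.57], [0, 2.65], [-2.85, 2.85]. Speed limits (rad/s): [2.79, 2.79, 3.14, 3.14, 3.14, 3.14].

### API

Orientations are given as a unit quaternion [x, y, z, w].
In Python, from station import manip gives the robot as it stands.
- The arm moves only by the shell command python3 -m jog 'ROWS' [OPENING] [FORCE]. ROWS is JSON, a list that holds one entry, the list of rows, each a list of 4 numbers: the shift along the world's x, y, z in mm, then the turn about the world's z in degrees. A call has exactly 8 rows; each row shifts and turns the commanded pose from where the row before left it; what a row does not reach is not made up. A row lasts 1/8 s, in which the tool goes at most 62.5 mm and 10.7 degrees, less where a joint would pass 70% of its speed; a pose out of reach is approached as far as the arm can. A call is refused whole if a number of a shift passes 62.5 or a number of a turn 10.7, either way. A call with a gripper value outside its range is refused whole. OPENING is the opening in per cent of the stroke, from 0 (shut) to 100 (fully open), set as the call begins (- or left out, the last holds). The fingers move at their own pace and stop on an object; FORCE is the grip in N (left out, the last holds). Time passes only in rows, so rows that do not move let the fingers close, or fill a call up. It gives the time, the measured TCP pose, the force and the opening at its end, in the units of the state.
- manip.sense(): the state, without advancing time (a new reading comes with each control period).
- manip.snapshot(name): name is "scene" or "side" or "wrist"; returns the picture (400x640x3 uint8, red, green, blue); there is no depth.
- manip.camera_info(name): a dict with "fx", "fy", "cx", "cy" (pixels), "R" (3x3) and "t" (3): a world point X has camera coordinates R X + t. Camera axes: x right, y down, z forward; pixel columns grow to the right and rows downward; lengths in m; the calibration is good to about 2 mm. The wrist camera is an equidistant fisheye: a pixel r from the principal point sees the ray r / f radians off the axis. A picture is of the moment at which its call begins: read the wrist's pose just before it. camera_info takes no time and is no camera call; for the wrist camera it gives the pose at the moment of the call.
- manip.sign_off(): hands the job in, once; it reports no verdict.
The state is a dict: "t": time; "q": joint angles; "qd": joint speeds; "tau": joint torques, N m; "tcp_pos": TCP position; "tool_rot": TCP orientation; "force": force on the tool from outside, world axes, zero at the start; "ft_torque": the same for the moment, N m; "finger_gap": opening from 0.0 (shut) to 1.0 (fully open).
Only numpy, scipy, OpenCV 4.12 (cv2) and the standard library are available. Lean on these libraries where they do the work, as an engineer would, in place of code of your own. Each camera call takes 0.05 s, during which the arm holds its last target. There are 200 camera calls.

## Working session

There is one attempt and no reset: what is moved stays moved. The work goes in short steps, Python scripts to look and compute and a shell command to move; the robot and the scene stay as the last step left them, time stands still between calls to the robot, and variables do not carry over. Pictures are saved under pics/ and viewed, about 8 in all and at most 12, crops included, and the job is handed in when it is done.

```bash
ls; mkdir -p pics; python3 - <<'E'
from station import manip
import cv2,numpy as np
s=manip.sense();print(s['t'],s['tcp_pos'],s['tool_rot'],s['finger_gap'],s['force'])
for n in ['scene','side','wrist']:
    im=manip.snapshot(n);cv2.imwrite(f'pics/{n}0.png',im[:,:,::-1])
    c=manip.camera_info(n);print(n,{k:np.round(v,3).tolist() for k,v in c.items()})
E
```

```text
pics
0.0 [0.27262789 0.56202479 0.40373102] [ 8.47511422e-01  5.30776040e-01 -1.00938177e-03  4.07314454e-04] 0.997857143962927 [-0.05583578  0.68075716 -0.03973157]
scene {'fx': 470.043, 'fy': 470.043, 'cx': 312.37, 'cy': 192.702, 'R': [[-0.803, 0.596, -0.001], [0.403, 0.541, -0.738], [-0.439, -0.593, -0.675]], 't': [0.465, -0.166, 1.583]}
side {'fx': 438.831, 'fy': 438.831, 'cx': 314.123, 'cy': 196.435, 'R': [[0.75, -0.661, -0.014], [-0.337, -0.364, -0.868], [0.569, 0.656, -0.496]], 't': [-0.413, 0.274, 0.908]}
wrist {'fx': 309.707, 'fy': 309.707, 'cx': 323.745, 'cy': 197.334, 'R': [[0.437, 0.9, -0.002], [0.858, -0.416, 0.301], [0.27, -0.133, -0.954]], 't': [-0.624, -0.039, 0.38]}
```

View pics/scene0.png

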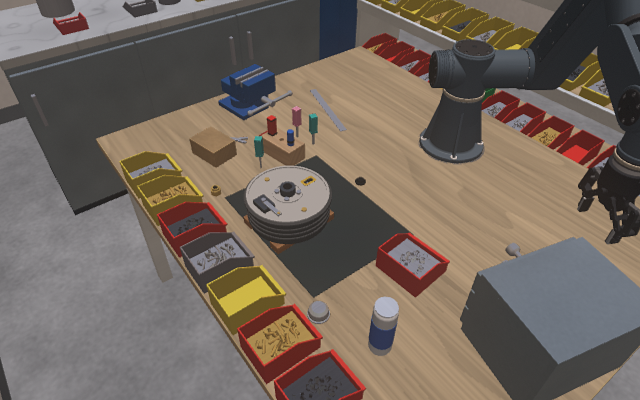

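View pics/side0.png

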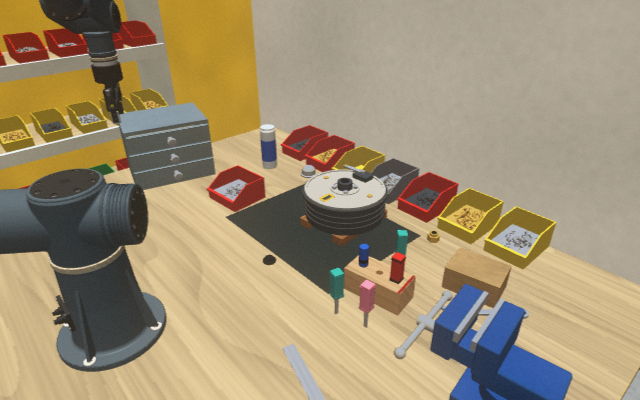

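The scene view shows the red spoon at (271,125), the block at (284,148), the hub at (288,188) and the slot ring at (308,181). In the side view the spoon is at (398,268), the slot ring at (327,197) and the hub at (345,183).

```bash
cat > h.py <<'E'
import cv2,numpy as np
from station import manip
def ray(c,uv,fish=False):
    R,t=np.array(c['R']),np.array(c['t'])
    x=(uv[0]-c['cx'])/c['fx'];y=(uv[1]-c['cy'])/c['fy']
    if fish:
        r=np.hypot(x,y)+1e-12;d=np.array([x/r*np.sin(r),y/r*np.sin(r),np.cos(r)])
    else: d=np.array([x,y,1.])
    d=R.T@d;return -R.T@t,d/np.linalg.norm(d)
def plane(c,uv,z,fish=False):
    o,d=ray(c,uv,fish);return o+d*(z-o[2])/d[2]
def proj(c,X,fish=False):
    p=np.array(c['R'])@np.array(X)+np.array(c['t'])
    if fish:
        n=np.hypot(p[0],p[1]);th=np.arctan2(n,p[2]);q=p[:2]/n*th
    else:q=p[:2]/p[2]
    return np.array([c['cx']+c['fx']*q[0],c['cy']+c['fy']*q[1]])
def tri(a,b):
    (o1,d1),(o2,d2)=a,b
    A=np.stack([d1,-d2],1);s=np.linalg.lstsq(A,o2-o1,rcond=None)[0]
    p,q=o1+s[0]*d1,o2+s[1]*d2;return (p+q)/2,np.linalg.norm(p-q)
def blobs(im,lo,hi,box=None,amin=15):
    """im RGB; HSV range; box u0,v0,u1,v1"""
    h=cv2.cvtColor(im,cv2.COLOR_RGB2HSV)
    m=cv2.inRange(h,np.array(lo),np.array(hi)) if lo[0]<=hi[0] else cv2.inRange(h,np.array([lo[0],*lo[1:]]),np.array([180,*hi[1:]]))|cv2.inRange(h,np.array([0,*lo[1:]]),np.array(hi))
    if box: k=np.zeros_like(m);k[box[1]:box[3],box[0]:box[2]]=1;m=m*k
    n,l,st,ce=cv2.connectedComponentsWithStats(m)
    return [(ce[i],st[i],l==i) for i in range(1,n) if st[i][4]>=amin]
E
python3 - <<'E'
from h import *
for n,bs in (('scene',(255,105,290,140)),('side',(385,245,420,310))):
    im=cv2.imread(f'pics/{n}0.png')[:,:,::-1].copy()
    for c,s,_ in blobs(im,(172,120,60),(6,255,255),bs): print(n,'red',c,s)
I={n:cv2.imread(f'pics/{n}0.png')[:,:,::-1].copy() for n in('scene','side')}
C={n:manip.camera_info(n) for n in I}
for n,b in (('scene',(240,165,335,215)),('side',(305,165,390,210))):
    for c,s,_ in blobs(I[n],(18,140,120),(32,255,255),b,8): print(n,'yel',c,s,plane(C[n],c,.107))
print('hub',plane(C['scene'],(288,185),.130),plane(C['side'],(345,180.5),.130))
print('spoon mid',tri(ray(C['scene'],(271.5,125)),ray(C['side'],(398,268))))
# crops upscaled
a=cv2.resize(I['scene'][100:225,230:340],None,fx=4,fy=4,interpolation=cv2.INTER_CUBIC)
b=cv2.resize(I['side'][165:325,290:430],None,fx=2.5,fy=3.125,interpolation=cv2.INTER_CUBIC)
b=cv2.resize(b,(350,500));cv2.imwrite('pics/crop1.png',np.hstack([a,b])[:,:,::-1])
E
```

```text
scene red [270.83333333 125.12962963] [259 115  18  21 162]
side red [397.12772586 266.55451713] [390 252  15  30 321]
side red [405.68965517 284.24137931] [398 276  17  18  58]
scene yel [307.93333333 180.31111111] [301 176  15  10  45] [ 0.56902189 -0.03398434  0.107     ]
side yel [337.76470588 167.        ] [332 165  15   5  51] [0.7145818  0.07688949 0.107     ]
side yel [364.53921569 166.99019608] [351 165  25   7 102] [0.77299213 0.02248661 0.107     ]
side yel [326.31111111 197.15555556] [320 194  14   7  45] [ 0.5663618  -0.03295579  0.107     ]
hub [ 0.63756139 -0.02853531  0.13      ] [ 0.63770835 -0.03022672  0.13      ]
spoon mid (array([ 0.49232925, -0.33562583,  0.09163217]), np.float64(0.0009303834765671452))
```

View pics/crop1.png

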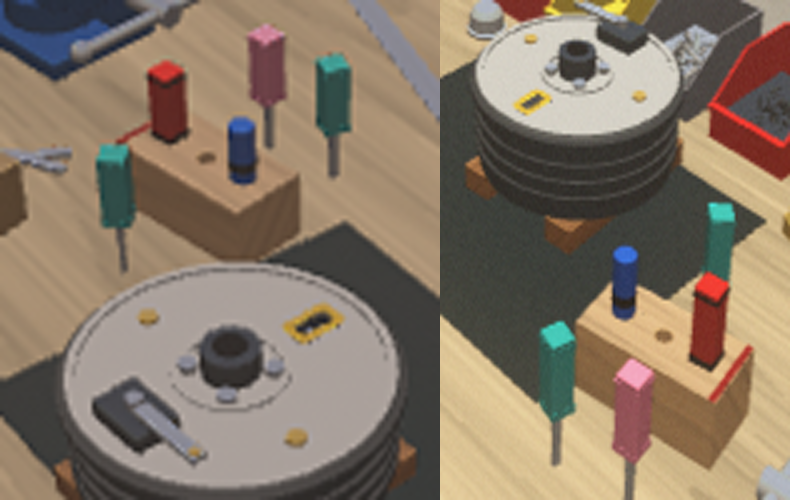

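The crop shows the red spoon standing in its hole next to the red stripe. The screwdriver and an empty hole are in line with it, and two turquoise and one pink look-alike stand around the block. The slot ring is at crop (313,324).

```bash
python3 - <<'E'
from h import *
C={n:manip.camera_info(n) for n in('scene','side')}
S=lambda x,y:(230+x/4,100+y/4)
D=lambda x,y:(290+(x-440)/2.5,165+y/3.125)
P={'spoontop':(S(167,72),D(712,288)),'spoonbot':(S(170,137),D(706,357)),'screwtop':(S(242,124),D(625,253)),'pinktop':(S(268,35),D(634,372)),
'turqAtop':(S(334,65),D(557,333)),'turqBtop':(S(115,155),D(720,210)),'emptyhole':(S(206,157),D(664,336))}
Q={}
for k,(a,b) in P.items():
    Q[k]=tri(ray(C['scene'],a),ray(C['side'],b));print(k,Q[k][0].round(3),round(Q[k][1],4))
d=Q['screwtop'][0]-Q['spoontop'][0];print('block y dir deg',np.degrees(np.arctan2(d[1],d[0])),np.hypot(*d[:2]))
s=manip.sense();R=manip.camera_info('wrist');Rw=np.array(R['R']);cam=-Rw.T@np.array(R['t'])
from scipy.spatial.transform import Rotation as T
M=T.from_quat(s['tool_rot']).as_matrix();print('tool x',M[:,0],'cam in tool',M.T@(cam-s['tcp_pos']),'camaxis tool',M.T@Rw[2])
E
```

```text
spoontop [ 0.492 -0.334  0.119] 0.0013
spoonbot [ 0.494 -0.333  0.058] 0.0006
screwtop [ 0.477 -0.251  0.11 ] 0.0004
pinktop [ 0.39  -0.341  0.111] 0.0015
turqAtop [ 0.372 -0.273  0.111] 0.0009
turqBtop [ 0.578 -0.274  0.111] 0.0016
emptyhole [ 0.485 -0.293  0.057] 0.0003
block y dir deg 99.8434331932993 0.08470720393974211
tool x [ 0.43654755  0.89967964 -0.00167096] cam in tool [ 0.00010676 -0.07649452  0.03030856] camaxis tool [1.56055937e-05 3.00817887e-01 9.53681602e-01]
```

```bash
python3 -m jog '[[[25,-50,0,-3.4],[25,-50,0,-3.4],[25,-50,0,-3.4],[25,-50,0,-3.4],[25,-50,0,-3.4],[25,-50,0,-3.4],[25,-50,0,-3.4],[25,-50,0,-3.4]]]' 60 && python3 -m jog '[[[3,-55,0,-3.4],[3,-55,0,-3.4],[3,-55,0,-3.4],[3,-55,0,-3.4],[3,-55,0,-3.4],[3,-55,0,-3.4],[3,-55,0,-3.4],[3,-55,0,-3.4]]]'
```

```text
t: 1.15
tcp_pos: [0.4733, 0.1606, 0.4047]
tool_rot: [0.949, 0.316, 0.0, -0.0]
force: [0.0, 0.1, 0.0]
finger_gap: 0.598
t: 2.15
tcp_pos: [0.4966, -0.2795, 0.4045]
tool_rot: [0.997, 0.084, -0.0, -0.0]
force: [0.1, -0.4, 0.7]
finger_gap: 0.599
```

```bash
python3 - <<'E'
from h import *
c=manip.camera_info('wrist');im=manip.snapshot('wrist');cv2.imwrite('pics/w1.png',im[:,:,::-1])
import pickle;pickle.dump(c,open('w1.pkl','wb'))
print(proj(c,(.492,-.334,.124),True),proj(c,(.5675,-.0335,.107),True))
for q,s,m in blobs(im,(172,120,60),(6,255,255),None,60): print(q.round(1),s,plane(c,q,.124,True).round(4))
E
```

```text
[308.35862498 250.97476635] [442.96313562 -47.89230772]
[597.4 131.6] [ 544   83   96  101 3691] [ 0.7797 -0.1574  0.124 ]
[309.4 243. ] [283 221  44  43 971] [ 0.4918 -0.3259  0.124 ]
[ 12.1 302.6] [  0 267  37  55 455] [-0.0071 -0.5617  0.124 ]
```

View pics/w1.png

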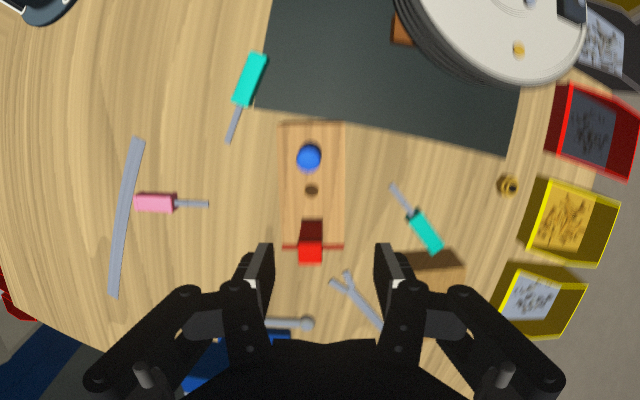

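The wrist view shows the spoon's handle top at about (311,252), in line with the blue screwdriver (309,157) and the empty hole (311,190). The block edges run vertically in the image, so the jaws are square to it.

```bash
python3 - <<'E'
from h import *
import pickle
c=pickle.load(open('w1.pkl','rb'));im=cv2.imread('pics/w1.png')[:,:,::-1].copy()
for v in (140,170,190,210):
  for q,s,m in blobs(im,(172,120,v),(6,255,255),(275,200,350,280),60): print(v,q.round(1),s[:4],plane(c,q,.124,True).round(4))
for uv in ((280,122),(344,122),(283,246),(344,246)):print(plane(c,uv,.06,True).round(4))
for q,s,m in blobs(im,(100,120,60),(130,255,255),(280,130,340,180),60): print('screw',q,plane(c,q,.108,True).round(4))
print(plane(c,(311,190),.06,True))
E
```

```text
140 [308.5 251.9] [283 241  40  23] [ 0.4923 -0.335   0.124 ]
170 [309.4 252.8] [297 243  25  21] [ 0.4932 -0.3357  0.124 ]
190 [309.2 253.3] [298 244  24  20] [ 0.4932 -0.3363  0.124 ]
210 [309.3 253.8] [298 245  23  19] [ 0.4933 -0.3367  0.124 ]
[ 0.4436 -0.2298  0.06  ]
[ 0.5075 -0.2194  0.06  ]
[ 0.4646 -0.3661  0.06  ]
[ 0.5328 -0.3544  0.06  ]
screw [308.39514349 157.09271523] [ 0.4788 -0.2524  0.108 ]
[ 0.48600106 -0.29552057  0.06      ]
```

```bash
python3 -m jog '[[[-1.4,-28,-15,0],[-2,-28,-25,0],[0,0,-35,0],[0,0,-35,0],[0,0,-25,0],[0,0,-16.5,0],[0,0,0,0],[0,0,0,0]]]' 55 && python3 -m jog '[[[0,0,0,0],[0,0,0,0],[0,0,0,0],[0,0,0,0],[0,0,0,0],[0,0,0,0],[0,0,0,0],[0,0,0,0]]]' 0 90; python3 -c "
from station import manip
s=manip.sense();print(s['force'],s['ft_torque'],s['tcp_pos'])"
```

```text
t: 3.2
tcp_pos: [0.4938, -0.3339, 0.2541]
tool_rot: [0.996, 0.085, 0.001, 0.001]
force: [-0.1, -0.2, -0.1]
finger_gap: 0.552
t: 4.2
tcp_pos: [0.4938, -0.334, 0.2545]
tool_rot: [0.996, 0.085, 0.001, 0.001]
force: [-0.4, 0.6, 6.9]
finger_gap: 0.248
[-0.40700757  0.55301618  6.89888865] [-0.00239031 -0.02019904 -0.08656842] [ 0.49378948 -0.33402105  0.25446448]
```

```bash
python3 -m jog '[[[0,0,15,0],[0,0,25,0],[0,0,30,0],[0,0,30,0],[5,10,25,0],[12,36,0,-1.5],[17,49,0,-1.5],[17,49,0,-1.5]]]' && python3 -m jog '[[[15,44,0,-1.5],[7,16,0,0],[0,0,-5,0],[0,0,-6,0],[0,0,0,0],[0,0,0,0],[0,0,0,0],[0,0,0,0]]]'; python3 - <<'E'
from h import *
import pickle
c=manip.camera_info('wrist');im=manip.snapshot('wrist');cv2.imwrite('pics/w2.png',im[:,:,::-1])
pickle.dump(c,open('w2.pkl','wb'))
s=manip.sense();print(s['force'],s['ft_torque'],s['tcp_pos'])
print(proj(c,(.5675,-.0335,.107),True),proj(c,(.6376,-.0294,.13),True))
for q,st,m in blobs(im,(18,140,120),(32,255,255),None,20):
    X=plane(c,q,.107,True); 
    if np.hypot(*(X[:2]-[.6376,-.0294]))<.12: print(q.round(1),st[:5],X.round(4))
E
```

```text
t: 5.2
tcp_pos: [0.5444, -0.1885, 0.3787]
tool_rot: [0.999, 0.045, 0.0, -0.0]
force: [1.3, -0.5, -1.0]
finger_gap: 0.245
t: 6.2
tcp_pos: [0.5664, -0.13, 0.3674]
tool_rot: [0.999, 0.032, 0.0, 0.0]
force: [0.1, 0.2, -1.2]
finger_gap: 0.243
[-0.14754037  0.48185891 -1.65978185] [ 0.00646838 -0.00060136 -0.01460696] [ 0.5664249  -0.12984844  0.36734386]
[333.10707349  76.67298587] [436.46427758  79.67387948]
[335.2  76.8] [ 308   60   55   34 1096] [ 0.569  -0.0335  0.107 ]
[438.9 179.9] [432 172  15  17 198] [ 0.6579 -0.1051  0.107 ]
```

View pics/w2.png

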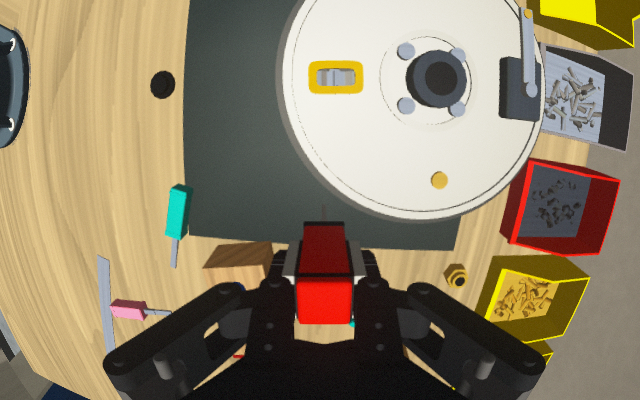

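The wrist view shows the slot ring at (335,77) with teeth visible inside it, the hub at (437,79) and the handle held between the pads. The blade tip is near (323,207).

```bash
python3 - <<'E'
from h import *
import pickle
c=pickle.load(open('w2.pkl','rb'));im=cv2.imread('pics/w2.png')
print('hub',plane(c,(436.5,79),.13,True)) 
a=cv2.resize(im[55:100,302:372],None,fx=10,fy=10,interpolation=cv2.INTER_CUBIC)
b=cv2.resize(im[195:250,290:360],(350,275),interpolation=cv2.INTER_CUBIC)
o=np.zeros((450+130,700,3),np.uint8);o[:450]=a;o[450:580,:350]=b[:130];cv2.imwrite('pics/w2c.png',o)
s=manip.sense()['tcp_pos'];print('tip nominal',proj(c,(s[0],s[1],s[2]-.2445),True))
E
```

```text
hub [ 0.63758758 -0.02892381  0.13      ]
tip nominal [323.14341791 209.16776585]
```

View pics/w2c.png

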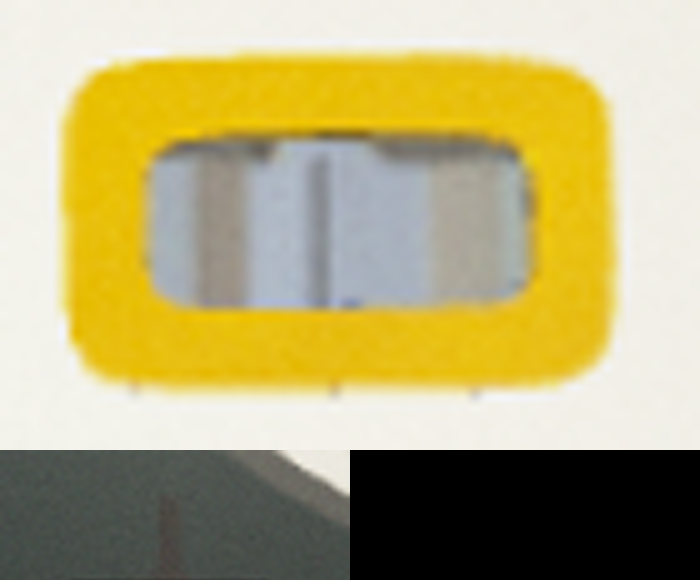

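The crop shows the slot hole spanning crop x 147–533, centre about 340. The tooth tops are at crop x 245–310 (about -11°) and 430–500 (about +25°). The gap between crop 195 and 245 is where the blade should go in.

```bash
python3 -m jog '[[[-1,12,0,0],[-2,25,0,0],[-2,30,0,0],[-2,20,0,0],[0,8,-3,0],[0,0,-4,0],[0,0,0,0],[0,0,0,0]]]'; python3 - <<'E'
from h import *
import pickle
s=manip.sense();print(s['force'],s['ft_torque'],s['tcp_pos'])
o=np.zeros((480,800,3),np.uint8);C={};x=0
p=[.5592,-.0344,.1165]
for n,r in(('wrist',(.035)),('scene',.05),('side',.05)):
    c=manip.camera_info(n);im=manip.snapshot(n)[:,:,::-1];cv2.imwrite(f'pics/{n}3.png',im);C[n]=c
    u,v=proj(c,p,n=='wrist');w,h=(80,80) if n=='wrist' else (40,48);f=5 if n=='wrist' else 5
    u0,v0=int(u-w/2),max(0,int(v-h/2));a=cv2.resize(np.ascontiguousarray(im[v0:v0+h,u0:u0+w]),None,fx=f,fy=f,interpolation=cv2.INTER_CUBIC)
    o[:a.shape[0],x:x+a.shape[1]]=a;print(n,u0,v0,'x',x,u,v);x+=a.shape[1]
pickle.dump(C,open('w3.pkl','wb'));cv2.imwrite('pics/w3.png',o)
E
```

```text
t: 7.25
tcp_pos: [0.5596, -0.0355, 0.3601]
tool_rot: [0.999, 0.032, -0.0, 0.0]
force: [0.7, 0.3, -1.0]
finger_gap: 0.249
[ 0.68045834  0.26695139 -0.96457663] [-0.02173139  0.03090252  0.00899081] [ 0.55961349 -0.03550573  0.36007011]
wrist 282 168 x 0 322.7267130352402 208.2834075826407
scene 290 152 x 400 310.72878167300104 176.18057708121927
side 304 171 x 600 324.6725508440211 195.12825708835152
```

View pics/w3.png

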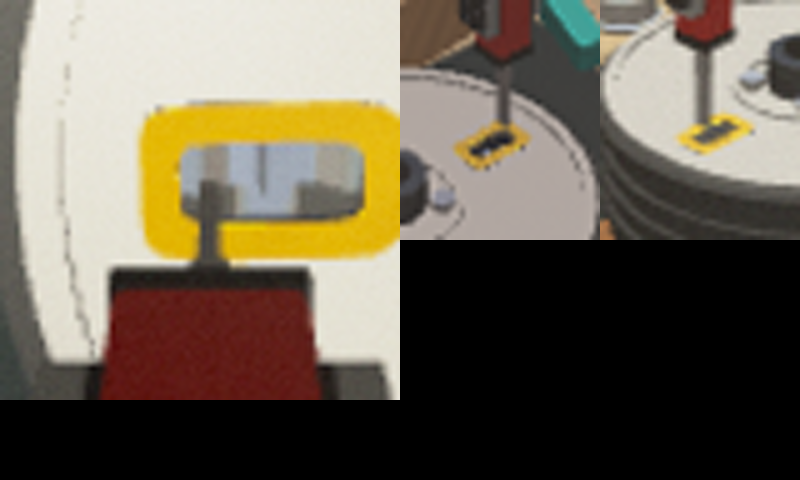

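The wrist crop shows the blade's near edge at crop (211,180) against the slot centre (272,181). That puts the tip about 9.3 mm to the -x side and about 1 mm to the -y side, so I shift slightly and go in.

```bash
python3 -m jog '[[[-0.5,1,0,0],[0,0,-4,0],[0,0,-4,0],[0,0,-4,0],[0,0,0,0],[0,0,-1,0],[0,0,-1,0],[0,0,0,0]]]'
```

```text
t: 8.4
tcp_pos: [0.5589, -0.0337, 0.3462]
tool_rot: [0.999, 0.032, -0.0, -0.0]
force: [-1.0, -0.3, -1.7]
finger_gap: 0.247
```

```bash
python3 -m jog '[[[0,0,-1,0],[0,0,-1,0],[0,0,-1,0],[0,0,-1.2,0],[0,0,-1.2,0],[0,0,-1.2,0],[0,0,-1,0],[0,0,0,0]]]'
```

```text
t: 9.4
tcp_pos: [0.5584, -0.0337, 0.3394]
tool_rot: [0.999, 0.033, -0.001, 0.0]
force: [-2.5, -0.4, 6.1]
finger_gap: 0.247
```

```bash
python3 - <<'E'
from h import *
c=manip.camera_info('wrist');im=manip.snapshot('wrist')[:,:,::-1];cv2.imwrite('pics/w4.png',im)
for q,st,m in blobs(np.ascontiguousarray(im[:,:,::-1]),(18,140,120),(32,255,255),(290,150,400,260),20): print(q,st)
cv2.imwrite('pics/w4c.png',cv2.resize(np.ascontiguousarray(im[170:230,300:380]),None,fx=9,fy=9,interpolation=cv2.INTER_CUBIC))
E
```

```text
[343.07666667 211.90888889] [311 199  57  34 900]
```

View pics/w4c.png

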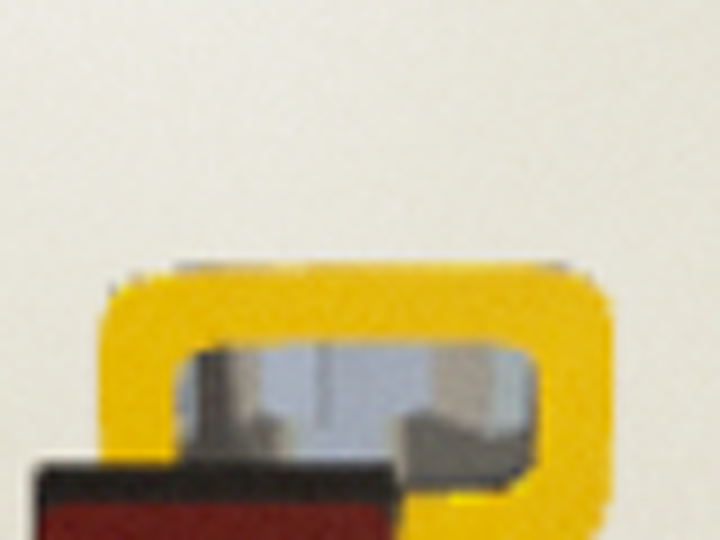

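The new crop fits a different reading: a tooth at about 0°, with the brown and beige strips being the inclined side faces of the teeth at ±36°. That also agrees with the felt force (-x, +z), which puts the blade on the corner of the -36° tooth. I'll lift, move to the gap centre at about -6 mm and go in there.

```bash
python3 -m jog '[[[0,0,3,0],[0,0,3,0],[2.4,0.2,0,0],[2.4,0.2,0,0],[0,0,0,0],[0,0,-2.5,0],[0,0,-2.5,0],[0,0,-1.7,0]]]'; python3 -m jog '[[[0,0,0,0],[0,0,0,0],[0.5,0,0,0],[0.5,0,0,0],[0.5,0,0,0],[0.5,0,0,0],[0,0,0,0],[0,0,0,0]]]'
```

```text
t: 10.45
tcp_pos: [0.5636, -0.0333, 0.3376]
tool_rot: [0.999, 0.032, -0.0, -0.0]
force: [-0.3, -0.2, -1.1]
finger_gap: 0.245
t: 11.45
tcp_pos: [0.5654, -0.0333, 0.3378]
tool_rot: [0.999, 0.032, -0.001, -0.0]
force: [-1.7, 0.4, -0.9]
finger_gap: 0.242
```

Free in the gap, with contact at about -3.8 mm as predicted. Now the first stroke of about one tooth.

```bash
python3 -m jog '[[[1.5,0.1,0,0],[1.5,0.1,0,0],[1.5,0.1,0,0],[2,0.1,0,0],[2,0.1,0,0],[2,0.1,0,0],[1.5,0.1,0,0],[0,0,0,0]]]'
```

```text
t: 12.45
tcp_pos: [0.5781, -0.0327, 0.3381]
tool_rot: [0.999, 0.032, 0.001, 0.0]
force: [-0.9, -0.8, -1.4]
finger_gap: 0.244
```

```bash
python3 -m jog '[[[-1.5,0,0,0],[0,0,5,0],[0,0,5,0],[-6.6,-0.3,0,0],[-6.6,-0.4,0,0],[0,0,-3,0],[0,0,-4,0],[0,0,-3.2,0]]]'; python3 -m jog '[[[0.5,0,0,0],[0.5,0,0,0],[0.5,0,0,0],[0.5,0,0,0],[0.5,0,0,0],[0.5,0,0,0],[0,0,0,0],[0,0,0,0]]]'
```

```text
t: 13.45
tcp_pos: [0.5631, -0.0333, 0.3372]
tool_rot: [0.999, 0.032, -0.0, -0.0]
force: [0.3, 0.7, -1.0]
finger_gap: 0.247
t: 14.45
tcp_pos: [0.5658, -0.0333, 0.3377]
tool_rot: [0.999, 0.032, -0.0, -0.0]
force: [-0.5, -0.7, -0.3]
finger_gap: 0.245
```

```bash
python3 -m jog '[[[0.7,0,0,0],[0.7,0.1,0,0],[0.7,0,0,0],[0.7,0.1,0,0],[0.7,0,0,0],[0.6,0.1,0,0],[0,0,0,0],[0,0,0,0]]]'; python3 -m jog '[[[0.2,0,0,0],[0.2,0,0,0],[0.2,0,0,0],[0.2,0.1,0,0],[0.2,0,0,0],[0.2,0,0,0],[0,0,0,0],[0,0,0,0]]]'
```

```text
t: 15.45
tcp_pos: [0.5701, -0.033, 0.3376]
tool_rot: [0.999, 0.032, -0.0, -0.0]
force: [-1.0, 0.1, -0.6]
finger_gap: 0.247
t: 16.45
tcp_pos: [0.5714, -0.0329, 0.3377]
tool_rot: [0.999, 0.032, 0.0, 0.0]
force: [-2.1, -0.4, -2.3]
finger_gap: 0.252
```

```bash
python3 -m jog '[[[0.2,0,0,0],[0.2,0,0,0],[0.2,0,0,0],[0.2,0.1,0,0],[0.2,0,0,0],[0.2,0,0,0],[0,0,0,0],[0,0,0,0]]]'
```

```text
t: 17.45
tcp_pos: [0.5726, -0.0328, 0.3377]
tool_rot: [0.999, 0.032, 0.0, 0.0]
force: [-1.1, -0.5, -1.1]
finger_gap: 0.244
```

```bash
python3 -m jog '[[[0.2,0,0,0],[0.2,0,0,0],[0.2,0,0,0],[0.2,0.1,0,0],[0.2,0,0,0],[0.2,0,0,0],[0,0,0,0],[0,0,0,0]]]'
```

```text
t: 18.45
tcp_pos: [0.5738, -0.0327, 0.3378]
tool_rot: [0.999, 0.032, 0.0, 0.0]
force: [-2.0, 0.2, -1.7]
finger_gap: 0.247
```

```bash
python3 -m jog '[[[0.2,0,0,0],[0.2,0,0,0],[0.2,0,0,0],[0.2,0.1,0,0],[0.2,0,0,0],[0.2,0,0,0],[0,0,0,0],[0,0,0,0]]]'
```

```text
t: 19.45
tcp_pos: [0.575, -0.0326, 0.3377]
tool_rot: [0.999, 0.032, 0.0, 0.0]
force: [-2.1, -0.2, -1.5]
finger_gap: 0.246
```

```bash
python3 -m jog '[[[0.2,0,0,0],[0.2,0,0,0],[0.2,0,0,0],[0.2,0.1,0,0],[0.2,0,0,0],[0.2,0,0,0],[0,0,0,0],[0,0,0,0]]]'
```

```text
t: 20.45
tcp_pos: [0.5762, -0.0325, 0.3377]
tool_rot: [0.999, 0.032, 0.0, -0.0]
force: [-1.4, -0.1, -1.6]
finger_gap: 0.244
```

```bash
python3 -m jog '[[[0.25,0,0,0],[0.25,0,0,0],[0.25,0,0,0],[0.25,0.1,0,0],[0.25,0,0,0],[0.15,0,0,0],[0,0,0,0],[0,0,0,0]]]'
```

```text
t: 21.45
tcp_pos: [0.5776, -0.0324, 0.3377]
tool_rot: [0.999, 0.032, 0.0, 0.0]
force: [-1.7, -0.4, -1.6]
finger_gap: 0.246
```

```bash
python3 -m jog '[[[-1.5,0,0,0],[0,0,5,0],[0,0,5,0],[-6.4,-0.5,0,0],[-6.4,-0.4,0,0],[0,0,-3,0],[0,0,-4,0],[0,0,-3,0]]]'; python3 -m jog '[[[0.4,0,0,0],[0.4,0,0,0],[0.4,0,0,0],[0.4,0,0,0],[0.4,0,0,0],[0.2,0,0,0],[0,0,0,0],[0,0,0,0]]]'
```

```text
t: 22.45
tcp_pos: [0.5633, -0.0333, 0.3372]
tool_rot: [0.999, 0.032, -0.0, -0.0]
force: [-0.7, -0.1, -2.0]
finger_gap: 0.246
t: 23.45
tcp_pos: [0.5653, -0.0333, 0.3377]
tool_rot: [0.999, 0.032, -0.0, -0.0]
force: [-0.4, -0.5, -0.9]
finger_gap: 0.244
```

```bash
python3 -m jog '[[[0.2,0,0,0],[0.2,0,0,0],[0.2,0,0,0],[0.2,0.1,0,0],[0.2,0,0,0],[0.2,0,0,0],[0,0,0,0],[0,0,0,0]]]'
```

```text
t: 24.45
tcp_pos: [0.5666, -0.0332, 0.3377]
tool_rot: [0.999, 0.032, -0.0, -0.0]
force: [-1.7, -0.4, -0.9]
finger_gap: 0.247
```

```bash
python3 -m jog '[[[0.2,0,0,0],[0.2,0,0,0],[0.2,0,0,0],[0.2,0.1,0,0],[0.2,0,0,0],[0.2,0,0,0],[0,0,0,0],[0,0,0,0]]]'
```

```text
t: 25.45
tcp_pos: [0.5679, -0.0331, 0.3377]
tool_rot: [0.999, 0.032, 0.0, -0.0]
force: [-3.0, -0.2, -1.1]
finger_gap: 0.248
```

```bash
python3 -m jog '[[[0.2,0,0,0],[0.2,0,0,0],[0.2,0,0,0],[0.2,0.1,0,0],[0,0,0,0],[0,0,0,0],[0,0,0,0],[0,0,0,0]]]'
```

```text
t: 26.45
tcp_pos: [0.5687, -0.033, 0.3377]
tool_rot: [0.999, 0.032, 0.0, 0.0]
force: [-2.6, -1.2, -0.9]
finger_gap: 0.248
```

```bash
python3 -m jog '[[[0.2,0,0,0],[0.2,0,0,0],[0.2,0,0,0],[0.2,0.1,0,0],[0.2,0,0,0],[0.2,0,0,0],[0,0,0,0],[0,0,0,0]]]'
```

```text
t: 27.45
tcp_pos: [0.5698, -0.0329, 0.3377]
tool_rot: [0.999, 0.032, -0.0, -0.0]
force: [-2.1, 1.1, -1.0]
finger_gap: 0.245
```

```bash
python3 -m jog '[[[0.2,0,0,0],[0.2,0,0,0],[0.2,0,0,0],[0.2,0.1,0,0],[0.2,0,0,0],[0.2,0,0,0],[0,0,0,0],[0,0,0,0]]]'
```

```text
t: 28.45
tcp_pos: [0.571, -0.0328, 0.3377]
tool_rot: [0.999, 0.032, -0.0, -0.0]
force: [-1.9, 0.2, -1.4]
finger_gap: 0.247
```

```bash
python3 -m jog '[[[0.2,0,0,0],[0.2,0,0,0],[0.2,0,0,0],[0.2,0.1,0,0],[0.2,0,0,0],[0.2,0,0,0],[0,0,0,0],[0,0,0,0]]]'
```

```text
t: 29.45
tcp_pos: [0.5723, -0.0327, 0.3377]
tool_rot: [0.999, 0.032, 0.0, 0.0]
force: [-2.7, -0.9, -1.5]
finger_gap: 0.247
```

```bash
python3 -m jog '[[[0.2,0,0,0],[0.2,0,0,0],[0.2,0,0,0],[0.2,0.1,0,0],[0.2,0,0,0],[0.2,0,0,0],[0,0,0,0],[0,0,0,0]]]'
```

```text
t: 30.45
tcp_pos: [0.5735, -0.0326, 0.3377]
tool_rot: [0.999, 0.032, 0.0, 0.0]
force: [-2.1, -0.2, -1.0]
finger_gap: 0.247
```

```bash
python3 -m jog '[[[0.2,0,0,0],[0.2,0,0,0],[0.2,0,0,0],[0.2,0.1,0,0],[0.2,0,0,0],[0.2,0,0,0],[0,0,0,0],[0,0,0,0]]]'
```

```text
t: 31.45
tcp_pos: [0.5747, -0.0325, 0.3377]
tool_rot: [0.999, 0.032, 0.0, -0.0]
force: [-1.8, -0.6, -1.0]
finger_gap: 0.246
```

```bash
python3 -m jog '[[[0.2,0,0,0],[0.2,0,0,0],[0.2,0,0,0],[0.2,0.1,0,0],[0.2,0,0,0],[0.2,0,0,0],[0,0,0,0],[0,0,0,0]]]'
```

```text
t: 32.45
tcp_pos: [0.5758, -0.0324, 0.3377]
tool_rot: [0.999, 0.032, 0.0, 0.0]
force: [-2.1, 0.3, -0.7]
finger_gap: 0.244
```

```bash
python3 -m jog '[[[0.2,0,0,0],[0.2,0,0,0],[0.2,0,0,0],[0.2,0.1,0,0],[0.2,0,0,0],[0.2,0,0,0],[0,0,0,0],[0,0,0,0]]]'
```

```text
t: 33.45
tcp_pos: [0.5766, -0.0323, 0.3376]
tool_rot: [0.999, 0.032, -0.001, -0.0]
force: [-4.9, -1.4, 0.8]
finger_gap: 0.244
```

```bash
python3 -m jog '[[[0.2,0,0,0],[0.2,0,0,0],[0.2,0,0,0],[0,0,0,0],[0,0,0,0],[0,0,0,0],[0,0,0,0],[0,0,0,0]]]'
```

```text
t: 34.45
tcp_pos: [0.577, -0.0323, 0.3375]
tool_rot: [0.999, 0.033, -0.001, -0.0]
force: [-6.8, -1.1, 0.7]
finger_gap: 0.249
```

Bound: the force rose to about 7 N against 2 N while turning, at about 2.95 teeth in total. Now I lift, drop in on the hub side of the next tooth and check it is free.

```bash
python3 -m jog '[[[-1.5,0,0,0],[-0.5,0,0,0],[0,0,5,0],[0,0,5,0],[-1,-0.1,0,0],[0,0,-3,0],[0,0,-4,0],[0,0,-3,0]]]'; python3 -m jog '[[[-0.5,0,0,0],[-0.5,0,0,0],[-0.7,0,0,0],[-0.7,-0.1,0,0],[0,0,0,0],[0,0,0,0],[0,0,0,0],[0,0,0,0]]]'
```

```text
t: 35.45
tcp_pos: [0.5745, -0.0324, 0.3371]
tool_rot: [0.999, 0.032, -0.0, -0.0]
force: [-0.5, -0.6, -2.2]
finger_gap: 0.251
t: 36.45
tcp_pos: [0.5722, -0.0325, 0.3377]
tool_rot: [0.999, 0.032, -0.0, -0.0]
force: [-0.2, 0.5, -1.8]
finger_gap: 0.247
```

```bash
python3 -m jog '[[[-1.7,-0.1,0,0],[-1.8,-0.1,0,0],[-1.8,-0.1,0,0],[-1.8,-0.1,0,0],[-1.8,-0.1,0,0],[-1.8,-0.2,0,0],[-1.6,-0.1,0,0],[0,0,0,0]]]'; python3 -m jog '[[[-0.5,-0.1,0,0],[-0.5,0,0,0],[-0.3,0,0,0],[0,0,0,0],[0,0,0,0],[0,0,0,0],[0,0,0,0],[0,0,0,0]]]'
```

```text
t: 37.45
tcp_pos: [0.5596, -0.0333, 0.3377]
tool_rot: [0.999, 0.032, -0.0, -0.0]
force: [1.5, -0.6, -0.7]
finger_gap: 0.245
t: 38.45
tcp_pos: [0.5586, -0.0334, 0.3377]
tool_rot: [0.999, 0.032, -0.0, -0.0]
force: [2.1, 0.7, -1.2]
finger_gap: 0.25
```

```bash
python3 -m jog '[[[1.5,0,0,0],[0.5,0,5,0],[0,0,12,0],[0,0,13,0],[2,-20,0,0],[3,-40,0,0],[1,-37,0,0],[0,0,0,0]]]'; python3 - <<'E'
from h import *
import pickle
o=np.zeros((580,700,3),np.uint8);c=manip.camera_info('wrist');im=manip.snapshot('wrist')[:,:,::-1];cv2.imwrite('pics/w5.png',im)
pickle.dump(c,open('w5.pkl','wb'))
u,v=proj(c,(.5692,-.0337,.107),True).astype(int);print(u,v)
o[:450]=cv2.resize(np.ascontiguousarray(im[v-22:v+23,u-35:u+35]),None,fx=10,fy=10,interpolation=cv2.INTER_CUBIC)
o[450:]=cv2.imread('pics/w2c.png')[100:360:2,:][:130]
cv2.imwrite('pics/w5c.png',o)
s=manip.sense();print(s['tcp_pos'],s['force'],s['t'])
E
```

```text
t: 39.45
tcp_pos: [0.5668, -0.1343, 0.3677]
tool_rot: [1.0, 0.03, 0.001, 0.001]
force: [-0.9, 1.1, -2.4]
finger_gap: 0.245
334 70
[ 0.56648433 -0.13269166  0.36754071] [ 0.34755144  0.05342609 -1.40708482] 39.5
```

View pics/w5c.png

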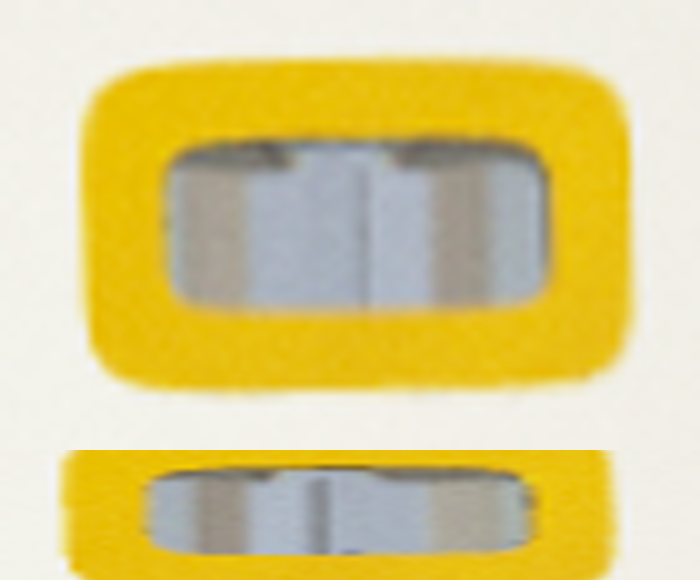

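The slot crop now shows the tooth's right tip corner at about crop 362, with the slot centre at 356. The tooth stands at about -4 to -5°, matching the bind angle of about 31.5° less one tooth. Now I return the spoon.

```bash
python3 -m jog '[[[-4,-11,17,0],[-12,-33,0,1],[-15,-42,0,1.5],[-15,-42,0,1.5],[-14,-38,0,1],[-9,-25,0,1],[-3.7,-10,0,0],[0,0,0,0]]]'; python3 - <<'E'
from h import *
s=manip.sense();print(s['tcp_pos'],s['tool_rot'])
c=manip.camera_info('wrist');im=manip.snapshot('wrist')[:,:,::-1];cv2.imwrite('pics/w6.png',im)
u,v=proj(c,(.4932,-.3355,.06),True).astype(int);print(u,v)
u0,v0=u-50,v-45
a=np.ascontiguousarray(im[v0:v0+75,u0:u0+100]);cv2.imwrite('pics/w6c.png',cv2.resize(a,None,fx=8,fy=8,interpolation=cv2.INTER_CUBIC))
tip=s['tcp_pos']-[0,0,.2445];print('crop px: hole',(proj(c,(.4932,-.3355,.06),True)-[u0,v0])*8,'tip',(proj(c,tip,True)-[u0,v0])*8)
E
```

```text
t: 40.5
tcp_pos: [0.4938, -0.3314, 0.3853]
tool_rot: [0.996, 0.084, 0.0, 0.0]
force: [0.7, 0.8, -1.7]
finger_gap: 0.247
[ 0.49381473 -0.33137381  0.38530332] [9.96436522e-01 8.43456876e-02 2.45243325e-04 4.59914629e-05]
321 185
crop px: hole [406.82235269 363.34606631] tip [416.2812918  554.16817211]
```

View pics/w6c.png

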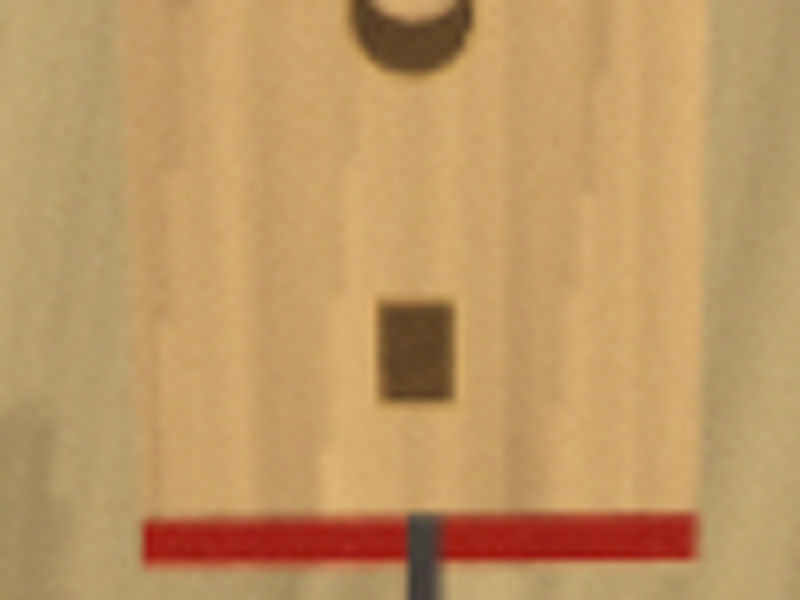

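The crop shows the spoon's hole at (416,352) and the blade tip's near edge at (424,518). The correction comes to about -0.5 mm in x and -2 mm in y.

```bash
python3 -m jog '[[[-0.5,-2,-10,0],[0,0,-20,0],[0,0,-25,0],[0,0,-15,0],[0,0,-5,0],[0,0,-8,0],[0,0,-8,0],[0,0,0,0]]]'
```

```text
t: 41.55
tcp_pos: [0.4933, -0.3333, 0.2933]
tool_rot: [0.996, 0.085, -0.0, -0.0]
force: [-0.7, -0.5, -0.8]
finger_gap: 0.252
```

```bash
python3 -m jog '[[[0,0,-6,0],[0,0,-8,0],[0,0,-8,0],[0,0,-7,0],[0,0,-5,0],[0,0,-3,0],[0,0,-1.5,0],[0,0,0,0]]]'
```

```text
t: 42.55
tcp_pos: [0.4935, -0.3334, 0.2553]
tool_rot: [0.996, 0.085, 0.0, 0.0]
force: [-0.2, 0.0, -1.5]
finger_gap: 0.247
```

```bash
python3 -m jog '[[[0,0,-0.4,0],[0,0,-0.3,0],[0,0,-0.3,0],[0,0,0,0],[0,0,0,0],[0,0,0,0],[0,0,0,0],[0,0,0,0]]]'
```

```text
t: 43.55
tcp_pos: [0.4935, -0.3334, 0.2545]
tool_rot: [0.996, 0.085, 0.0, 0.0]
force: [-1.1, 0.1, 4.3]
finger_gap: 0.254
```

Contact on the block top at the same height as when I grasped it. Now I release and retreat straight up.

```bash
python3 -m jog '[[[0,0,0,0],[0,0,0,0],[0,0,0,0],[0,0,0,0],[0,0,0,0],[0,0,0,0],[0,0,0,0],[0,0,0,0]]]' 55; python3 -m jog '[[[0,0,10,0],[0,0,25,0],[0,0,35,0],[0,0,35,0],[0,0,30,0],[-1,25,15,0],[0,25,0,0],[0,0,0,0]]]'; python3 - <<'E'
from h import *
c=manip.camera_info('wrist');im=manip.snapshot('wrist');cv2.imwrite('pics/w7.png',im[:,:,::-1])
sd=manip.snapshot('side');cv2.imwrite('pics/side7.png',sd[:,:,::-1])
a=cv2.resize(im[60:300,200:460],None,fx=1.9,fy=1.9);b=cv2.resize(np.ascontiguousarray(sd[230:330,330:430]),(300,300),interpolation=cv2.INTER_CUBIC)
o=np.zeros((456,794,3),np.uint8);o[:a.shape[0],:a.shape[1]]=a;o[:300,494:]=b;cv2.imwrite('pics/w7c.png',o[:,:,::-1])
for q,s,m in blobs(im,(172,120,190),(6,255,255),(275,200,350,290),60): print(q.round(1),s,plane(c,q,.124,True).round(4))
for q,s,m in blobs(sd,(172,120,60),(6,255,255),(385,245,420,310)): print(q,s)
E
```

```text
t: 44.55
tcp_pos: [0.4934, -0.3334, 0.2542]
tool_rot: [0.996, 0.085, 0.0, 0.0]
force: [0.7, -0.4, 0.5]
finger_gap: 0.55
t: 45.55
tcp_pos: [0.4918, -0.28, 0.4031]
tool_rot: [0.996, 0.086, -0.001, -0.002]
force: [0.1, 0.4, 0.4]
finger_gap: 0.555
[316. 252.] [305 242  23  21 479] [ 0.4936 -0.3328  0.124 ]
[397.01552795 266.58074534] [390 252  15  30 322]
[405.55357143 284.33928571] [398 276  17  17  56]
```

View pics/w7c.png

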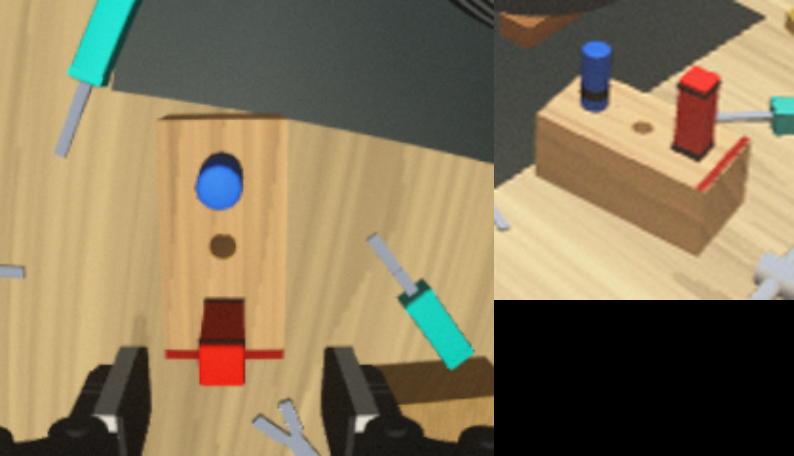

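The last view shows the spoon upright, with its handle seated on the block next to the red stripe and nothing touching it. The side-view handle blob is at (397.0,266.6), against (397.1,266.6) at the start. The three look-alikes are lying flat, as they already were in the first wrist picture.

```bash
python3 -c "
from station import manip
print(manip.sign_off(), manip.sense()['t'])"
```

```text
the job is handed in; nothing more can be done
the job is handed in; nothing more can be done
```

The brake is set: I tightened the star wheel until it bound, backed it off one tooth, and put the spoon back in its own hole. I handed the job in after about 46 s, against the 61 s limit.

- **Tightening:** it took three strokes of about a tooth each. The wheel turned at about 2 N and came up hard at about 2.9 to 3 teeth. I stopped when the force reading reached about 7 N.
- **Back-off:** I turned it back about 36°. A picture through the slot afterwards showed the tooth at about -4 to -5°, where I worked out about -4.5° for exactly one tooth. I reckon that is good to about a tenth of a tooth.
- **Spoon:** it stands upright and fully home. The block took its weight at the same height as when I picked it up, and the side camera shows the handle within 0.2 pixels of where it started.

**What went wrong or disagreed:**
- **First insertion:** I misread the teeth, and the blade came down on a tooth corner with about 7 N. I lifted it, read the picture again and went into the right gap.
- **Look-alikes:** the pink and turquoise tools stood upright in the first pictures but were lying flat by the first wrist picture at 2 s. The gripper was about 0.1 m above their tops until then, so I believe they fell on their own, and I left them where they lay.
- **Hub distance:** my rough hub position came out 68 mm from the slot instead of the 72 mm given. I did not use it for anything that needed accuracy.

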